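# Clamp the suction nozzle onto the carving bench's dust duct

## Task

A steel suction nozzle stands loosely on the flanged end of the dust-extraction duct in this carving bench. Swing the half of the clamp ring with the blue post shut until it sits snug around both flanges, then pull the red lever round so that its hook catches the ring's brass pin and draws the ring firmly tight - a firm pull, never forced - and let go. Keep the nozzle standing upright and leave the other things on the bench where they are.

Things in the scene. Friction and masses are not known exactly. Their poses are not given: they have to be found in the camera images.
- port: Fixed flanged duct end: 150 x 150 x 6 mm dark base plate, tube 64 mm across, flange 84 mm across, and the fixed rear (+x) half of the clamp ring, 105 mm outside, 86 to 111 mm above the bench. Origin: duct axis at bench level; z up; -x is the side from which the hinged half closes. A black rubber seal inside the rear half differs in thickness by up to 2 mm between starts, unmeasured.
- port_top (a point): Centre of the top of the fixed duct flange, 98 mm above the bench.
- nozzle: Loose steel nozzle (about 0.45 kg): flange 84 mm across, 6 mm thick, and an upright tube 44 mm across, 66 mm tall in all. It stands on the duct flange, 5 to 12 mm off centre towards -x of the port; closing the ring slides it back against the seal. Origin: centre of its underside, z up.
- jaw (a joint): Swing of the ring's hinged front half, rad: 0 nominal closed, more is open (closes counter-clockwise from above); starts 0.45 to 0.85. Moves with 1 N at its post, a few N more while it slides the nozzle, then stops dead between 0.0 and 0.06 (the seal decides): snug. About 10 N at the post there is right, over 25 N is forced. It stays where left.
- jaw_hinge (a point): Hinge axis of the hinged half: 55 mm to +y of the duct axis, 114 mm above the bench.
- jaw_post (a point): Top end of the blue upright round post on the hinged half, 14 mm across, free height 110 to 163 mm above the bench; 112 mm from the hinge axis. It stands clear 30 mm or more all round above 127 mm. Pinch it from above or push it.
- jaw_pin (a point): Top of the brass latch pin at the free end of the hinged half: 10 mm across, standing from 108 to 125 mm above the bench, 119 mm from the hinge axis. With the ring closed it stands at x -6, y -64 mm in the port frame.
- lever (a joint): Turn of the red hook lever, rad: 0 open (arm points 10 degrees to the -y side of the port's +x), grows clockwise from above as it latches, stop at 1.85; starts 0 to 0.12. Turns with 3-4 N at its post; with the ring snug the spiral hook draws the pin in and the pull climbs to firm somewhere from 0.85 to 1.8 (the seal decides). Firm: 12 to 15 N at the post; over 17 N too much, under 10 N loose.
- lever_pivot (a point): Vertical pivot axis of the red lever, on the fixed half at x +16, y -64 mm in the port frame, 122 mm above the bench. Drawn firm, the lever locks by friction and stays when let go. If the ring is not snug first, the hook's tip strikes the pin instead of passing round it.
- lever_post (a point): Top end of the red upright round post on the lever, 14 mm across, free height 122 to 163 mm above the bench, 60 mm from the pivot axis. Pinch it from above or push it.
- mallet: Hammer with wooden handle, 260 mm, lying on the bench. Bystander.
- brush: Green-handled brush, 200 mm, lying on the bench. Bystander.
- carving: White marble egg-like carving, 84 mm across, 82 mm tall. Bystander.
- chock: Wooden block 90 x 50 x 35 mm. Bystander.
Mind the look-alikes: they are no part of the job. Of the things that look like the port, the smaller one is meant. What is shaped like the nozzle but green is not meant.

How it is judged:
By the outcome, as a careful person would: the job done as asked, in the order asked, and still so for the second after the job is handed in, with the robot touching nothing.
It also fails if it takes over 56 s, if anything falls off the work surface, if the arm or the gripper's body presses on something with over 40 N, if the wrist force passes 120 N, or if a joint passes its speed limit or range.

## Robot

A 7-joint arm with a two-finger parallel gripper is mounted at the origin on the work surface. World frame = base frame: x ahead of the robot, y to its left, z up, the work surface at z = 0. Lengths are in m, angles in rad, forces in N, time in s.
With the tool pointing down it reaches from about 0.425 to 0.925 m from the base axis. Payload 6.8 kg.
Tool frame: the origin (TCP) lies between the finger pads; the fingertips stand 22 mm ahead of it and the grasp point (between the pads) lies 3 mm ahead of it; z points along the fingers, y is the line along which they close (so a half turn about z gives the same grasp; the last joint's range is limited). The gripper opens to 85 mm and grips with 20 to 120 N. Pads are 22 mm wide; open, the fingers measure 114 mm over their backs; the gripper's body (76 mm by 85 mm) begins 54 mm behind the grasp point. The pads swing forward as they close: fully open they stand 13 mm farther back than shut.
Start: joints at [-1.361, 0.477, 0.022, 1.555, -0.011, 1.109, -0.083], TCP at [0.211, 0.641, 0.253] pointing down, gripper open.
Joint ranges: [-2.96, 2.96], [-0.34, 2.1], [-1.41, 1.46], [0.24, 2.44], [-1.37, 4.51], [0.17, 1.92], [-2.96, 2.96]. Speed limits (rad/s): [2.39, 2.39, 3.14, 3.14, 3.14, 3.14, 3.14].

## Interface

Orientations are given as a unit quaternion [w, x, y, z].
In Python, from station import bot gives the robot as it stands.
- The arm moves only by the tool servo_tool, never from a script. Its argument "motion" is a list that holds one entry, the list of rows, each a list of 5 numbers: the opening, from 0 (shut) to 1 (fully open), then the shift along the world's x, y, z each as a share of 0.04 m, from -1 to 1, then the turn about the world's z as a share of 0.12 rad, from -1 to 1. A call has 1 to 20 rows; each row shifts and turns the commanded pose from where the row before left it; what a row does not reach is not made up. A row lasts 1/10 s, in which the tool goes at most 50 mm and 8.59 degrees, less where a joint would pass 70% of its speed; a pose out of reach is approached as far as the arm can. A call with a number of a shift or a turn outside -1 to 1 is refused whole. A call with a gripper value outside its range is refused whole. The fingers move at their own pace and stop on an object; "newtons" is the grip in N (left out, the last holds). Time passes only in rows, so rows that do not move let the fingers close. It gives the time, the measured TCP pose, the force, the opening and the grip force at its end, in the units of the state.
- bot.get_obs(): the state, without advancing time (a new reading comes with each control period).
- bot.read_camera(name): name is "scene" or "top" or "wrist"; returns (picture, depth): 420x560x3 uint8, red, green, blue; 420x560 float32, m along the optical axis (not along the pixel's ray), 0 where there is no reading.
- bot.get_calibration(name): a dict with "fovy" (degrees; the focal length in pixels is half the picture's height over the tangent of half this angle, whatever the lens; pixels are square), "cx", "cy" (the principal point, pixels), "view" (4x4, takes a point from world to camera coordinates). Camera axes: x right, y down, z forward; pixel columns grow to the right and rows downward; lengths in m; the calibration is good to about 2 mm. A picture is of the moment at which its call begins: read the wrist's pose just before it. get_calibration takes no time and is no camera call; for the wrist camera it gives the pose at the moment of the call.
- bot.hand_in(): hands the job in; it is judged then, once.
The state is a dict: "t": time; "q": joint angles; "joint_vel": joint speeds; "joint_torque": joint torques, N m; "eef_pos": TCP position; "tool_rot": TCP orientation; "contact_force": force on the tool from outside, world axes, zero at the start; "torque": the same for the moment, N m; "gripper_width": opening from 0.0 (shut) to 1.0 (fully open); "grasp_force": force on a finger pad.
Only numpy, scipy, OpenCV 4.12 (cv2) and the standard library are available. Lean on these libraries where they do the work, as an engineer would, in place of code of your own. Each camera call takes 0.05 s, during which the arm holds its last target. There are 200 camera calls.

## Working session

There is one attempt and no reset: what is moved stays moved. The work goes in short steps, Python scripts to look and compute and a tool call to move; the robot and the scene stay as the last step left them, time stands still between calls to the robot, and variables do not carry over. Pictures are saved under pics/ and viewed, at most 10 in all, crops included, and the job is handed in when it is done.

Besides the shell and the picture viewer there is one more tool, called after ">>>" by a JSON object that holds its "api" and its "payload". servo_tool: Moves the arm, as the interface text tells. Shift numbers are shares of 0.04 m and turn numbers shares of 0.12 rad, none past 1 either way. Its arguments: {"type":"object","properties":{"motion":{"type":"array"},"newtons":{"type":"number"}},"required":["motion"]}

```bash
mkdir -p pics; cat > h.py <<'E'
import numpy as np, cv2
from station import bot
def K(c): 
    f=210/np.tan(np.radians(c['fovy'])/2); return f,c['cx'],c['cy'],np.array(c['view'])
def snap(n,fn=None):
    c=bot.get_calibration(n); im,d=bot.read_camera(n)
    if fn: cv2.imwrite(f'pics/{fn}.png',cv2.cvtColor(im,cv2.COLOR_RGB2BGR))
    return im,d,c
def pts(d,c):
    f,cx,cy,V=K(c); v,u=np.mgrid[:d.shape[0],:d.shape[1]]
    P=np.stack([(u-cx)/f*d,(v-cy)/f*d,d],-1); return (P-V[:3,3])@V[:3,:3]
def ray(u,v,c,z):
    f,cx,cy,V=K(c); R=V[:3,:3]; o=-R.T@V[:3,3]; r=R.T@np.array([(u-cx)/f,(v-cy)/f,1]); return o+r*(z-o[2])/r[2]
def proj(p,c):
    f,cx,cy,V=K(c); q=V[:3,:3]@np.array(p)+V[:3,3]; return f*q[0]/q[2]+cx,f*q[1]/q[2]+cy
E
python3 - <<'E'
from h import *
a=snap('scene','s0');b=snap('top','t0')
np.savez('v0.npz',si=a[0],sd=a[1],ti=b[0],td=b[1])
for n,c in(('scene',a[2]),('top',b[2])): print(n,c)
s=bot.get_obs();print(s)
E
```

```text
scene {'fovy': 46.12085449984835, 'cx': 284.14060965756295, 'cy': 211.10347563312516, 'view': array([[ 0.45221678,  0.89176488, -0.01598102, -0.25316967],
       [ 0.59349719, -0.31424268, -0.74095386, -0.21375994],
       [-0.66577855,  0.32558707, -0.67136576,  1.50981917],
       [ 0.        ,  0.        ,  0.        ,  1.        ]])}
top {'fovy': 47.367905759061856, 'cx': 286.00005192162587, 'cy': 204.96458856304545, 'view': array([[ 0.00904995, -0.99995431, -0.00307848, -0.01296405],
       [-0.99815591, -0.00884879, -0.06005388,  0.55414854],
       [ 0.0600239 ,  0.00361629, -0.99819039,  1.33433632],
       [ 0.        ,  0.        ,  0.        ,  1.        ]])}
{'t': 0.1, 'q': array([-1.36110021,  0.47772418,  0.02232748,  1.55631812, -0.01149101,
        1.10927622, -0.08308693]), 'joint_vel': array([ 0.00068611, -0.00233587,  0.00097362, -0.00223035, -0.00031208,
       -0.0011897 , -0.00072709]), 'joint_torque': array([ 3.82765284e-03, -5.97757101e+01,  1.61367293e+00, -2.81956530e+01,
        1.28193595e-02,  4.97792324e-03, -3.26423492e-05]), 'eef_pos': array([0.21077099, 0.64074966, 0.25243263]), 'tool_rot': array([-6.84386312e-05,  1.58205044e-01,  9.87405958e-01, -7.95998612e-04]), 'contact_force': array([ 0.13223035, -1.23676087, -0.68087199]), 'torque': array([-0.03341553,  0.02775153,  0.03554009]), 'grasp_force': 0.0, 'gripper_width': 1.0010894863786859}
```

View pics/s0.png

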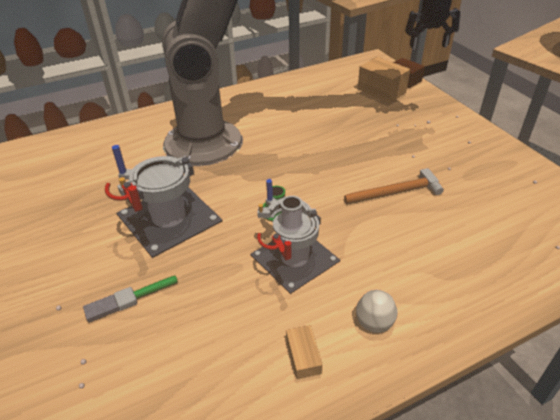

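View pics/t0.png

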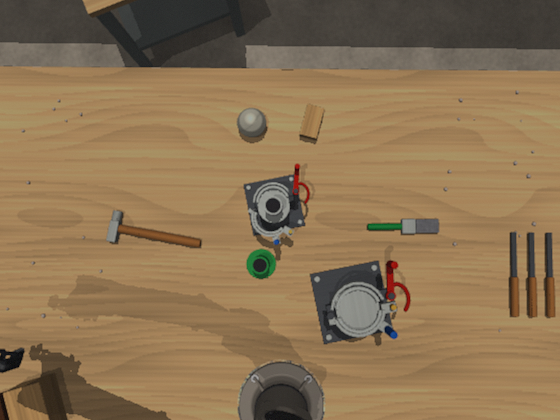

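Candidates:
- **Ports:** the small port is at top (273,205) / scene (295,235). The large port at top (357,305) / scene (165,195) is a look-alike.
- **Blue posts:** the small one is at top (277,242), the large one at (391,333).
- **Red lever posts:** the small one is at top (297,168), the large one at (392,266).
- **Nozzles:** the steel one is on the small port; the green one at top (261,263) is not meant.

I choose the small port with the steel nozzle.

```bash
python3 - <<'E'
from h import *
v=np.load('v0.npz')
cs={'s':bot.get_calibration('scene'),'t':bot.get_calibration('top')}
roi={'s':(240,170,350,300),'t':(235,155,325,252)}
out=[]
for k in 'st':
    im=v[k+'i'];d=v[k+'d'];c=cs[k];P=pts(d,c);h=cv2.cvtColor(im,cv2.COLOR_RGB2HSV).astype(int)
    x0,y0,x1,y1=roi[k];R=np.zeros(d.shape,bool);R[y0:y1,x0:x1]=1
    H,S,V=h[...,0],h[...,1],h[...,2]
    M={'blue':(H>105)&(H<130)&(S>120)&(V>50),'red':((H<6)|(H>174))&(S>170)&(V>60),'brass':(H>14)&(H<30)&(S>90)&(P[...,2]>.09)}
    for n,m in M.items():
        m=m&R;p=P[m]; 
        if len(p)==0: print(k,n,0);continue
        vv,uu=np.nonzero(m)
        hi=p[:,2]>p[:,2].max()-.008
        print(k,n,len(p),'zmax',p[:,2].max().round(3),'top pts mean',p[hi].mean(0).round(4),'px',uu[hi].mean().round(1),vv[hi].mean().round(1),hi.sum())
    m=R&(P[...,2]>.152)&(S<60); print(k,'noz top',P[m].mean(0).round(4),P[m].min(0),P[m].max(0))
    # base plate
    m=(R&(P[...,2]<.02)&(P[...,2]>-.01)&(V<90)&(S<90)).astype(np.uint8)
    m=cv2.morphologyEx(m,cv2.MORPH_OPEN,np.ones((3,3)))
    q=P[m>0][:,:2].astype(np.float32); r=cv2.minAreaRect(q);print(k,'plate',r)
a=cv2.resize(cv2.cvtColor(v['si'],cv2.COLOR_RGB2BGR)[165:300,230:360],None,fx=4,fy=4,interpolation=cv2.INTER_CUBIC)
cv2.imwrite('pics/c0.png',a)
b=cv2.resize(cv2.cvtColor(v['ti'],cv2.COLOR_RGB2BGR)[155:255,225:325],None,fx=6,fy=6,interpolation=cv2.INTER_CUBIC)
cv2.imwrite('pics/c1.png',b)
E
```

```text
s blue 8 zmax 0.162 top pts mean [0.456  0.0163 0.1607] px 268.5 181.0 8
s red 190 zmax 0.163 top pts mean [ 0.6489 -0.0352  0.1608] px 287.4 243.7 22
s brass 75 zmax 0.851 top pts mean [ 1.2466 -0.333   0.8512] px 289.9 228.8 30
s noz top [0.5905 0.0029 0.2011] [ 0.45100354 -0.33298228  0.15204032] [1.2465587  0.04868419 0.85120873]
s plate ((0.5768458247184753, 0.001506716012954712), (0.10407332330942154, 0.09738068282604218), 53.85041427612305)
t blue 19 zmax 0.168 top pts mean [0.4537 0.0155 0.1644] px 276.1 241.4 16
t red 166 zmax 0.165 top pts mean [ 0.6448 -0.0353  0.1628] px 296.9 165.8 17
t brass 46 zmax 1.365 top pts mean [ 0.4732 -0.0129  1.3652] px 271.2 200.2 22
t noz top [0.5416 0.0221 0.2142] [ 0.45242307 -0.01288526  0.15361004] [0.56789529 0.04683705 1.36516055]
t plate ((0.5557123422622681, 0.026484377682209015), (0.14873795211315155, 0.1499055027961731), 11.926511764526367)
```

View pics/c1.png

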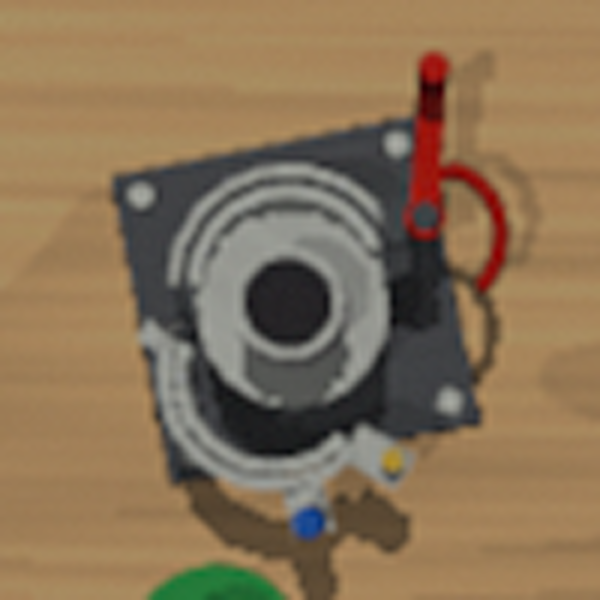

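The crop shows the small port with the steel nozzle. The blue post is at crop (310,522), the brass pin at (392,460), and the red lever post at (433,65) with its pivot at (425,215). Next I triangulate these.

```bash
python3 - <<'E'
from h import *
cs=bot.get_calibration('scene');ct=bot.get_calibration('top')
def tri(a,b):
    A=[];
    for (u,v),c in((a,cs),(b,ct)):
        f,cx,cy,V=K(c); x=np.array([(u-cx)/f,(v-cy)/f]); A+= [x[0]*V[2]-V[0],x[1]*V[2]-V[1]]
    A=np.array(A);return np.linalg.lstsq(A[:,:3],-A[:,3],rcond=None)[0]
B=tri((268.5,180.5),(276.5,242));L=tri((287.4,242.5),(297,166.5))
print('tri blue',B,'red',L)
print('blue ray',ray(276.5,242,ct,.163),'red ray',ray(297,166.5,ct,.163))
c=np.array([.5557,.0265]);y=np.radians(11.93);R=np.array([[np.cos(y),-np.sin(y)],[np.sin(y),np.cos(y)]])
pin=ray(225+392.5/6,155+460/6,ct,.125)[:2];pv=ray(225+425/6,155+215/6,ct,.126)[:2]
print('pivot seen',pv,'model',c+R@[.016,-.064])
h=c+R@[0,.055];print('hinge',h)
def pol(p,o):
    d=R.T@(p-o);return np.hypot(*d),np.degrees(np.arctan2(d[1],d[0]))%360
print('pin',pol(pin,h));b=ray(276.5,242,ct,.163)[:2];print('post',pol(b,h),'lever',pol(L[:2],c+R@[.016,-.064]),pol(ray(297,166.5,ct,.163)[:2],c+R@[.016,-.064]))
jaw=np.radians(267.1-pol(pin,h)[1]);print('jaw',jaw)
a=np.radians(pol(b,h)[1])
for k in np.linspace(0,1,6): print(k,h+R@(.112*np.array([np.cos(a+k*jaw),np.sin(a+k*jaw)])))
E
```

```text
tri blue [0.45290744 0.01596584 0.15998079] red [ 0.64417919 -0.03429119  0.15918195]
blue ray [0.45232773 0.01441698 0.163     ] red ray [ 0.6430821  -0.03545097  0.163     ]
pivot seen [ 0.58466213 -0.03360351] model [ 0.58458427 -0.03281019]
hinge [0.54433059 0.08031205]
pin (np.float64(0.1202734376349359), np.float64(224.9678899919571))
post (np.float64(0.11316663230853535), np.float64(203.6813159897072)) lever (np.float64(0.05961332199389153), np.float64(346.6464302708048)) (np.float64(0.05855740192292818), np.float64(345.4852419755331))
jaw 0.7353440404528037
0.0 [0.45327619 0.01509629]
0.2 [0.4638158  0.00245726]
0.4 [ 0.47609374 -0.00850086]
0.6000000000000001 [ 0.48984494 -0.01754149]
0.8 [ 0.5047725  -0.02446943]
1.0 [ 0.52055414 -0.02913511]
```

>>> {"api": "servo_tool", "payload": {"motion": [[[0.35,0.6,-0.75,0,-0.29],[0.35,0.6,-0.75,0,-0.29],[0.35,0.6,-0.75,0,-0.29],[0.35,0.6,-0.75,0,-0.29],[0.35,0.6,-0.75,0,-0.29],[0.35,0.6,-0.75,0,-0.29],[0.35,0.6,-0.75,0,-0.29],[0.35,0.6,-0.75,0,-0.29],[0.35,0.125,-0.96,0,-0.29],[0.35,0.125,-0.96,0,-0.29],[0.35,0.125,-0.96,0,-0.29],[0.35,0.125,-0.96,0,-0.29],[0.35,0.125,-0.96,0,-0.29],[0.35,0.125,-0.96,0,-0.29],[0.35,0.125,-0.96,0,-0.29],[0.35,0.125,-0.96,0,-0.29],[0.35,0.125,-0.96,0,-0.29],[0.35,0.125,-0.96,0,-0.29],[0.35,0,0,0,0],[0.35,0,0,0,0]]], "newtons": 40}}

```text
t: 2.1
eef_pos: [0.4527, 0.0166, 0.2532]
tool_rot: [-0.0, 0.456, 0.89, -0.0]
contact_force: [0.2, 0.2, -0.2]
gripper_width: 0.346
grasp_force: 0.0
```

```bash
python3 - <<'E'
from h import *
im,d,c=snap('wrist','w0')
h=cv2.cvtColor(im,cv2.COLOR_RGB2HSV).astype(int);P=pts(d,c)
m=(h[...,0]>105)&(h[...,0]<130)&(h[...,1]>120)&(h[...,2]>50)
m&=(P[...,2]>.157)&(P[...,2]<.18);v,u=np.nonzero(m)
print(m.sum(),u.mean(),v.mean(),P[m].mean(0),ray(u.mean(),v.mean(),c,.163))
E
```

```text
225 278.2577777777778 224.50222222222223 [0.45246909 0.01702638 0.16271599] [0.45239352 0.01713036 0.163     ]
```

View pics/w0.png

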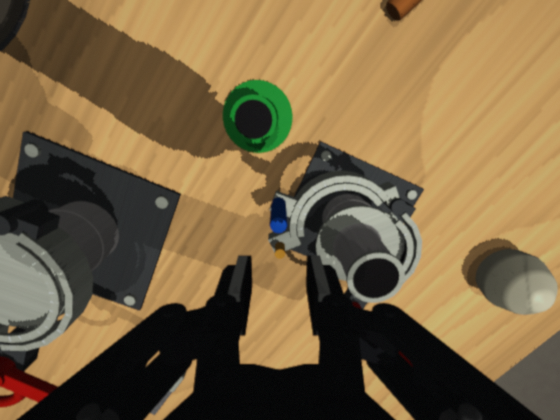

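The wrist picture shows the blue post top at (278,225), between the fingers' approach lines, with its position agreeing to within 1 mm. I descend and pinch it.

>>> {"api": "servo_tool", "payload": {"motion": [[[0.35,0,0,-0.5,0],[0.35,0,0,-0.5,0],[0.35,0,0,-0.5,0],[0.35,0,0,-0.5,0],[0.35,0,0,-0.5,0],[0.35,0,0,0,0],[0.1,0,0,0,0],[0,0,0,0,0],[0,0,0,0,0],[0,0,0,0,0]]], "newtons": 40}}

```text
t: 3.15
eef_pos: [0.4518, 0.0171, 0.1535]
tool_rot: [-0.001, 0.455, 0.891, -0.0]
contact_force: [-5.1, -2.8, 0.0]
gripper_width: 0.15
grasp_force: 39.4
```

```bash
cat > arc.py <<'E'
import sys,numpy as np
# centre x y, radius, start ang, step, n, commanded start x y
cx,cy,r,a,s,n,x,y=map(float,sys.argv[1:])
p=np.array([x,y])
for i in range(int(n)):
    a+=s; q=np.array([cx+r*np.cos(a),cy+r*np.sin(a)]); d=np.round((q-p)/.04,3); p=p+d*.04
    print(list(d),round(s/.12,3))
print(p,a)
E
python3 arc.py .5443 .0803 .112 3.741 .06 10 .4527 .0166
```

```text
[np.float64(0.077), np.float64(-0.123)] 0.5
[np.float64(0.107), np.float64(-0.13)] 0.5
[np.float64(0.114), np.float64(-0.123)] 0.5
[np.float64(0.122), np.float64(-0.115)] 0.5
[np.float64(0.128), np.float64(-0.109)] 0.5
[np.float64(0.135), np.float64(-0.1)] 0.5
[np.float64(0.14), np.float64(-0.093)] 0.5
[np.float64(0.146), np.float64(-0.083)] 0.5
[np.float64(0.15), np.float64(-0.075)] 0.5
[np.float64(0.155), np.float64(-0.066)] 0.5
[ 0.50366 -0.02408] 4.340999999999998
```

>>> {"api": "servo_tool", "payload": {"motion": [[[0,0.077,-0.123,0,0.5],[0,0.107,-0.13,0,0.5],[0,0.114,-0.123,0,0.5],[0,0.122,-0.115,0,0.5],[0,0.128,-0.109,0,0.5],[0,0,0,0,0]]]}}

```text
t: 3.75
eef_pos: [0.4748, -0.0079, 0.1535]
tool_rot: [0.0, 0.317, 0.948, -0.0]
contact_force: [-4.5, -3.6, -1.3]
gripper_width: 0.151
grasp_force: 39.8
```

>>> {"api": "servo_tool", "payload": {"motion": [[[0,0.12,-0.115,0,0.5],[0,0.14,-0.093,0,0.5],[0,0.145,-0.085,0,0.5],[0,0,0,0,0]]]}}

```text
t: 4.15
eef_pos: [0.4914, -0.0191, 0.1535]
tool_rot: [0.0, 0.231, 0.973, -0.0]
contact_force: [-2.2, -3.1, -1.9]
gripper_width: 0.15
grasp_force: 39.8
```

```bash
python3 - <<'E'
from h import *
s=bot.get_obs();p=s['eef_pos'];d=p[:2]-[.5443,.0803];a=np.arctan2(d[1],d[0]);f=s['contact_force'][:2]
print(p,np.hypot(*d),a%6.2832,'tang',f@[-np.sin(a),np.cos(a)],'rad',f@[np.cos(a),np.sin(a)])
E
python3 arc.py .5443 .0803 .1128 4.221 .02 10 .4918 -.0194
```

```text
[ 0.49144725 -0.0190628   0.15354251] 0.11254501495315845 4.223549760418484 tang -0.48798748700573435 rad 3.7589220028231156
[np.float64(0.032), np.float64(-0.02)] 0.167
[np.float64(0.05), np.float64(-0.025)] 0.167
[np.float64(0.051), np.float64(-0.024)] 0.167
[np.float64(0.052), np.float64(-0.023)] 0.167
[np.float64(0.052), np.float64(-0.022)] 0.167
[np.float64(0.052), np.float64(-0.021)] 0.167
[np.float64(0.053), np.float64(-0.02)] 0.167
[np.float64(0.053), np.float64(-0.019)] 0.167
[np.float64(0.054), np.float64(-0.018)] 0.167
[np.float64(0.053), np.float64(-0.017)] 0.167
[ 0.51188 -0.02776] 4.420999999999996
```

>>> {"api": "servo_tool", "payload": {"motion": [[[0,0.045,-0.025,0,0.167],[0,0.05,-0.025,0,0.167],[0,0.051,-0.024,0,0.167],[0,0.052,-0.023,0,0.167],[0,0.052,-0.022,0,0.167],[0,0.052,-0.021,0,0.167],[0,0,0,0,0]]]}}

```text
t: 4.85
eef_pos: [0.5031, -0.0245, 0.1535]
tool_rot: [0.0, 0.171, 0.985, -0.0]
contact_force: [-2.8, -4.3, -0.2]
gripper_width: 0.147
grasp_force: 40.0
```

```bash
cat > st.py <<'E'
from h import *
s=bot.get_obs();p=s['eef_pos'];d=p[:2]-[.5443,.0803];a=np.arctan2(d[1],d[0]);f=s['contact_force'][:2]
print(s['t'],p,np.hypot(*d),a%6.2832,'tang',f@[-np.sin(a),np.cos(a)],'rad',f@[np.cos(a),np.sin(a)])
E
python3 st.py
```

```text
4.85 [ 0.50307496 -0.02454663  0.15353664] 0.11266019382545164 4.337778433846152 tang -1.0103153639210247 rad 5.041331053162141
```

>>> {"api": "servo_tool", "payload": {"motion": [[[0,0.052,-0.021,0,0.167],[0,0.027,-0.01,0,0.083],[0,0.027,-0.01,0,0.083],[0,0,0,0,0]]]}}

```text
t: 5.25
eef_pos: [0.5071, -0.0261, 0.1535]
tool_rot: [-0.0, 0.152, 0.988, -0.0]
contact_force: [-4.7, -4.5, -0.5]
gripper_width: 0.148
grasp_force: 40.0
```

```bash
python3 st.py
```

```text
5.25 [ 0.50714234 -0.02610408  0.15353054] 0.11270545417465663 4.376430388499497 tang -2.9361364149880558 rad 5.8243308161989376
```

>>> {"api": "servo_tool", "payload": {"motion": [[[0,0.027,-0.009,0,0.083],[0,0.027,-0.009,0,0.083],[0,0.027,-0.009,0,0.083],[0,0,0,0,0]]]}}

```text
t: 5.65
eef_pos: [0.5104, -0.0272, 0.1535]
tool_rot: [-0.0, 0.137, 0.991, -0.0]
contact_force: [-3.4, -4.2, -0.2]
gripper_width: 0.149
grasp_force: 40.0
```

```bash
python3 st.py
```

```text
5.65 [ 0.51040059 -0.02724126  0.15352657] 0.11275767380954178 4.407040556254427 tang -1.976506979561863 rad 5.021206881690543
```

Still moving freely. I continue in 1 mm steps.

>>> {"api": "servo_tool", "payload": {"motion": [[[0,0.027,-0.008,0,0.083],[0,0.027,-0.008,0,0.083],[0,0,0,0,0]]]}}

```text
t: 5.95
eef_pos: [0.5126, -0.0279, 0.1535]
tool_rot: [-0.0, 0.127, 0.992, -0.0]
contact_force: [-3.7, -4.1, -0.2]
gripper_width: 0.149
grasp_force: 40.0
```

```bash
python3 st.py
```

```text
5.95 [ 0.51257819 -0.02792695  0.15353868] 0.11278007791057283 4.42728495770278 tang -2.4101806582434833 rad 4.948974949140727
```

>>> {"api": "servo_tool", "payload": {"motion": [[[0,0.027,-0.008,0,0.083],[0,0.027,-0.007,0,0.083],[0,0,0,0,0]]]}}

```text
t: 6.25
eef_pos: [0.5148, -0.0285, 0.1535]
tool_rot: [0.0, 0.117, 0.993, -0.0]
contact_force: [-3.1, -4.8, 0.0]
gripper_width: 0.148
grasp_force: 40.0
```

```bash
python3 st.py
```

```text
6.25 [ 0.51476224 -0.02852438  0.15352891] 0.11276181046673156 4.447363231466166 tang -1.6884610584067448 rad 5.470044946857687
```

>>> {"api": "servo_tool", "payload": {"motion": [[[0,0.027,-0.007,0,0.083],[0,0.02,-0.005,0,0.06],[0,0,0,0,0]]]}}

```text
t: 6.55
eef_pos: [0.516, -0.0289, 0.1535]
tool_rot: [-0.001, 0.109, 0.994, -0.0]
contact_force: [-5.4, -4.5, 2.2]
gripper_width: 0.148
grasp_force: 40.2
```

```bash
python3 st.py
```

```text
6.55 [ 0.51597524 -0.02892881  0.15348193] 0.11284159360417086 4.458676586951958 tang -4.096787437490762 rad 5.741401931935276
```

>>> {"api": "servo_tool", "payload": {"motion": [[[0,0.018,-0.005,0,0],[0,0,0,0,0]]]}}

```text
t: 6.75
eef_pos: [0.5161, -0.029, 0.1535]
tool_rot: [-0.001, 0.109, 0.994, -0.0]
contact_force: [-7.8, -3.3, 4.0]
gripper_width: 0.146
grasp_force: 40.6
```

```bash
python3 st.py
```

```text
6.75 [ 0.51609696 -0.02896952  0.1534736 ] 0.1128505173606955 4.459811142863157 tang -6.724236031077247 rad 5.1635368407368905
```

>>> {"api": "servo_tool", "payload": {"motion": [[[0,0.022,-0.006,0,0],[0,0,0,0,0]]]}}

```text
t: 6.95
eef_pos: [0.5162, -0.029, 0.1535]
tool_rot: [-0.002, 0.109, 0.994, -0.0]
contact_force: [-10.5, -2.9, 7.8]
gripper_width: 0.149
grasp_force: 40.9
```

```bash
python3 st.py
```

```text
6.95 [ 0.51624055 -0.02900508  0.15347184] 0.11284916102326621 4.461121984940872 tang -9.495130768883229 rad 5.392586979015258
```

>>> {"api": "servo_tool", "payload": {"motion": [[[0,0.01,-0.002,0,0],[0,0,0,0,0],[0,-0.03,0.008,0,0],[0,-0.02,0.005,0,0],[0.15,0,0,0,0],[0.35,0,0,0,0],[0.35,0,0,0,0],[0.35,0,0,0,0],[0.35,0,0,0.5,0],[0.35,0,0,0.5,0],[0.35,0,0,0.5,0],[0.35,0,0,0.5,0],[0.35,0,0,0,0]]]}}

```text
t: 8.25
eef_pos: [0.519, -0.0281, 0.2362]
tool_rot: [0.003, 0.108, 0.994, 0.001]
contact_force: [-0.0, 0.3, -0.8]
gripper_width: 0.353
grasp_force: 0.0
```

```bash
python3 st.py; python3 - <<'E'
from h import *
im,d,c=snap('wrist');s=snap('scene');t=snap('top')
for n,(im,d,c) in (('w',(im,d,c)),('t',t)):
    h=cv2.cvtColor(im,cv2.COLOR_RGB2HSV).astype(int);P=pts(d,c)
    X=P;box=(X[...,0]>.42)&(X[...,0]<.7)&(X[...,1]>-.13)&(X[...,1]<.1)&(X[...,2]>.152)&(X[...,2]<.175)
    for k,m in {'blue':(h[...,0]>105)&(h[...,0]<130)&(h[...,1]>120),'red':((h[...,0]<6)|(h[...,0]>174))&(h[...,1]>150)}.items():
        m=m&box;v,u=np.nonzero(m)
        if len(u): print(n,k,len(u),P[m].mean(0),ray(u.mean(),v.mean(),c,.163))
a=cv2.cvtColor(im if 0 else s[0],cv2.COLOR_RGB2BGR)
cv2.imwrite('pics/c2.png',np.hstack([cv2.resize(cv2.cvtColor(s[0],cv2.COLOR_RGB2BGR)[170:300,230:350],(400,433)),cv2.resize(cv2.cvtColor(t[0],cv2.COLOR_RGB2BGR)[155:263,225:325],(400,433))]))
E
```

```text
8.25 [ 0.51900557 -0.028114    0.23618724] 0.11132566077906451 4.483190758874035 tang -0.08117671274261438 rad -0.3347804624325332
w blue 325 [ 0.51640488 -0.02744314  0.16139277] [ 0.51574997 -0.02729197  0.163     ]
w red 184 [ 0.63983831 -0.03416517  0.1591395 ] [ 0.63587961 -0.03366658  0.163     ]
t red 19 [ 0.64443252 -0.03491924  0.16241627] [ 0.64434979 -0.03490911  0.163     ]
```

View pics/c2.png

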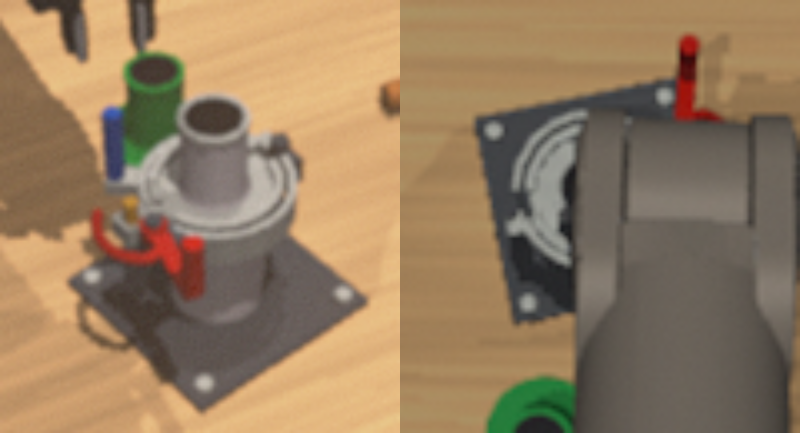

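The left half of the crop shows the blue post at (113,140) shut beside the ring, the nozzle upright at (215,130) and the red lever post at (193,265). The ring is snug, so I go to the lever post.

>>> {"api": "servo_tool", "payload": {"motion": [[[0.35,0.26,-0.015,0,-0.965],[0.35,0.26,-0.015,0,-0.965],[0.35,0.26,-0.015,0,-0.965],[0.35,0.26,-0.015,0,-0.965],[0.35,0.26,-0.015,0,-0.965],[0.35,0.26,-0.015,0,-0.965],[0.35,0.26,-0.015,0,-0.965],[0.35,0.26,-0.015,0,-0.965],[0.35,0.26,-0.015,0,-0.965],[0.35,0.26,-0.015,0,-0.965],[0.35,0.26,-0.015,0,-0.965],[0.35,0.26,-0.015,0,-0.965],[0.35,0,0,0,0],[0.35,0,0,0,0]]]}}

```text
t: 9.8
eef_pos: [0.6409, -0.0356, 0.2321]
tool_rot: [-0.001, 0.719, 0.695, -0.001]
contact_force: [-0.4, -0.3, 0.4]
gripper_width: 0.352
grasp_force: 0.0
```

```bash
python3 - <<'E'
from h import *
im,d,c=snap('wrist')
h=cv2.cvtColor(im,cv2.COLOR_RGB2HSV).astype(int);P=pts(d,c)
m=((h[...,0]<6)|(h[...,0]>174))&(h[...,1]>150)&(P[...,2]>.158)&(P[...,2]<.175)&(P[...,0]>.6)&(abs(P[...,1]+.035)<.03)
v,u=np.nonzero(m);print(len(u),P[m].mean(0),ray(u.mean(),v.mean(),c,.163));print(bot.get_obs()['q'])
E
```

```text
250 [ 0.64461027 -0.03274803  0.16258193] [ 0.64460773 -0.03255903  0.163     ]
[-0.45491303  0.49277242  0.57900418  1.68958615 -0.30236977  1.0515862
  0.18839048]
```

>>> {"api": "servo_tool", "payload": {"motion": [[[0.35,0.09,0.04,-0.5,0],[0.35,0,0,-0.5,0],[0.35,0,0,-0.5,0],[0.35,0,0,-0.5,0],[0.35,0,0,0,0],[0.1,0,0,0,0],[0,0,0,0,0],[0,0,0,0,0],[0,0,0,0,0]]]}}

```text
t: 10.75
eef_pos: [0.6454, -0.0343, 0.1539]
tool_rot: [0.0, 0.72, 0.694, 0.0]
contact_force: [0.1, -0.8, -2.3]
gripper_width: 0.15
grasp_force: 39.6
```

```bash
cat > sl.py <<'E'
from h import *
s=bot.get_obs();p=s['eef_pos'];d=p[:2]-[.5846,-.0332];a=np.arctan2(d[1],d[0]);f=s['contact_force'][:2]
print(round(s['t'],2),p.round(4),'r',np.hypot(*d).round(4),'a',a.round(4),'lever',round(.0337-a,3),'resist',(f@[-np.sin(a),np.cos(a)]).round(2),'rad',(f@[np.cos(a),np.sin(a)]).round(2))
E
python3 sl.py; python3 arc.py .5846 -.0332 .060 -.035 -.1 9 .6446 -.034
```

```text
10.75 [ 0.6454 -0.0343  0.1539] r 0.0608 a -0.0183 lever 0.052 resist -0.79 rad 0.08
[np.float64(-0.014), np.float64(-0.182)] -0.833
[np.float64(-0.027), np.float64(-0.147)] -0.833
[np.float64(-0.042), np.float64(-0.144)] -0.833
[np.float64(-0.057), np.float64(-0.139)] -0.833
[np.float64(-0.07), np.float64(-0.133)] -0.833
[np.float64(-0.082), np.float64(-0.125)] -0.833
[np.float64(-0.095), np.float64(-0.116)] -0.833
[np.float64(-0.106), np.float64(-0.106)] -0.833
[np.float64(-0.116), np.float64(-0.095)] -0.833
[ 0.62024 -0.08148] -0.9349999999999999
```

>>> {"api": "servo_tool", "payload": {"motion": [[[0,-0.01,-0.15,0,-0.833],[0,-0.025,-0.147,0,-0.833],[0,-0.04,-0.145,0,-0.833],[0,-0.054,-0.14,0,-0.833],[0,0,0,0,0]]]}}

```text
t: 11.25
eef_pos: [0.6403, -0.0578, 0.1539]
tool_rot: [0.0, 0.844, 0.537, 0.0]
contact_force: [0.4, -2.1, -0.9]
gripper_width: 0.153
grasp_force: 39.9
```

```bash
python3 sl.py
```

```text
11.25 [ 0.6403 -0.0578  0.1539] r 0.0609 a -0.4167 lever 0.45 resist -1.79 rad 1.26
```

>>> {"api": "servo_tool", "payload": {"motion": [[[0,-0.067,-0.135,0,-0.833],[0,-0.08,-0.127,0,-0.833],[0,-0.048,-0.061,0,-0.417],[0,-0.05,-0.058,0,-0.417]]]}}

```text
t: 11.65
eef_pos: [0.6312, -0.0723, 0.154]
tool_rot: [0.0, 0.914, 0.406, 0.001]
contact_force: [3.3, 0.2, -3.2]
gripper_width: 0.149
grasp_force: 39.7
```

```bash
python3 sl.py;python3 arc.py .5850 -.0335 .0604 -.717 -.05 22 .6306 -.0730
```

```text
11.65 [ 0.6312 -0.0723  0.154 ] r 0.0608 a -0.6973 lever 0.731 resist 2.26 rad 2.43
[np.float64(-0.053), np.float64(-0.06)] -0.417
[np.float64(-0.054), np.float64(-0.053)] -0.417
[np.float64(-0.056), np.float64(-0.051)] -0.417
[np.float64(-0.059), np.float64(-0.047)] -0.417
[np.float64(-0.061), np.float64(-0.045)] -0.417
[np.float64(-0.063), np.float64(-0.041)] -0.417
[np.float64(-0.065), np.float64(-0.038)] -0.417
[np.float64(-0.067), np.float64(-0.035)] -0.417
[np.float64(-0.069), np.float64(-0.031)] -0.417
[np.float64(-0.07), np.float64(-0.028)] -0.417
[np.float64(-0.071), np.float64(-0.024)] -0.417
[np.float64(-0.073), np.float64(-0.021)] -0.417
[np.float64(-0.073), np.float64(-0.017)] -0.417
[np.float64(-0.075), np.float64(-0.014)] -0.417
[np.float64(-0.075), np.float64(-0.009)] -0.417
[np.float64(-0.075), np.float64(-0.006)] -0.417
[np.float64(-0.075), np.float64(-0.002)] -0.417
[np.float64(-0.076), np.float64(0.001)] -0.417
[np.float64(-0.075), np.float64(0.005)] -0.417
[np.float64(-0.075), np.float64(0.01)] -0.417
[np.float64(-0.074), np.float64(0.012)] -0.417
[np.float64(-0.074), np.float64(0.017)] -0.417
[ 0.57028 -0.09208] -1.8170000000000008
```

>>> {"api": "servo_tool", "payload": {"motion": [[[0,-0.053,-0.055,0,-0.417],[0,-0.054,-0.053,0,-0.417]]]}}

```text
t: 11.85
eef_pos: [0.6271, -0.0767, 0.154]
tool_rot: [0.0, 0.933, 0.36, 0.001]
contact_force: [3.6, -0.5, -3.9]
gripper_width: 0.148
grasp_force: 39.7
```

```bash
python3 sl.py
```

```text
11.85 [ 0.6271 -0.0767  0.154 ] r 0.0608 a -0.7969 lever 0.831 resist 2.18 rad 2.89
```

>>> {"api": "servo_tool", "payload": {"motion": [[[0,-0.056,-0.051,0,-0.417]]]}}

```text
t: 11.95
eef_pos: [0.6249, -0.0787, 0.154]
tool_rot: [0.0, 0.942, 0.337, 0.001]
contact_force: [3.5, -0.7, -2.7]
gripper_width: 0.15
grasp_force: 39.7
```

```bash
python3 sl.py
```

```text
11.95 [ 0.6249 -0.0787  0.154 ] r 0.0608 a -0.846 lever 0.88 resist 2.21 rad 2.83
```

>>> {"api": "servo_tool", "payload": {"motion": [[[0,-0.059,-0.047,0,-0.417]]]}}

```text
t: 12.05
eef_pos: [0.6226, -0.0806, 0.154]
tool_rot: [0.0, 0.95, 0.313, 0.001]
contact_force: [3.3, 0.1, -3.0]
gripper_width: 0.149
grasp_force: 39.7
```

```bash
python3 sl.py
```

```text
12.05 [ 0.6226 -0.0806  0.154 ] r 0.0607 a -0.8958 lever 0.93 resist 2.58 rad 1.98
```

```bash
echo "print('Mz',s['torque'].round(3))" >> sl.py; python3 sl.py
```

```text
12.05 [ 0.6226 -0.0806  0.154 ] r 0.0607 a -0.8958 lever 0.93 resist 2.58 rad 1.98
Mz [-0.069 -0.642  0.059]
```

>>> {"api": "servo_tool", "payload": {"motion": [[[0,-0.061,-0.045,0,-0.417]]]}}

```text
t: 12.15
eef_pos: [0.6201, -0.0825, 0.154]
tool_rot: [0.0, 0.957, 0.289, 0.001]
contact_force: [3.4, -0.1, -3.9]
gripper_width: 0.149
grasp_force: 39.7
```

```bash
python3 sl.py
```

```text
12.15 [ 0.6201 -0.0825  0.154 ] r 0.0607 a -0.9458 lever 0.98 resist 2.75 rad 2.07
Mz [-0.028 -0.648  0.075]
```

>>> {"api": "servo_tool", "payload": {"motion": [[[0,-0.063,-0.041,0,-0.417]]]}}

```text
t: 12.25
eef_pos: [0.6176, -0.0841, 0.154]
tool_rot: [0.0, 0.964, 0.265, 0.001]
contact_force: [3.9, -0.8, -3.5]
gripper_width: 0.149
grasp_force: 39.7
```

```bash
python3 sl.py
```

```text
12.25 [ 0.6176 -0.0841  0.154 ] r 0.0607 a -0.9956 lever 1.029 resist 2.77 rad 2.8
Mz [-0.107 -0.625  0.051]
```

```bash
echo "print('TOTAL',((f@[-np.sin(a),np.cos(a)])+s['torque'][2]/.06).round(2))" >> sl.py
```

>>> {"api": "servo_tool", "payload": {"motion": [[[0,-0.065,-0.038,0,-0.417],[0,-0.067,-0.035,0,-0.417]]]}}

```text
t: 12.45
eef_pos: [0.6124, -0.0871, 0.154]
tool_rot: [0.0, 0.976, 0.216, 0.001]
contact_force: [3.3, -0.8, -3.2]
gripper_width: 0.15
grasp_force: 39.7
```

```bash
python3 sl.py
```

```text
12.45 [ 0.6124 -0.0871  0.154 ] r 0.0607 a -1.0955 lever 1.129 resist 2.54 rad 2.24
Mz [-0.089 -0.644  0.042]
TOTAL 3.24
```

>>> {"api": "servo_tool", "payload": {"motion": [[[0,-0.069,-0.031,0,-0.417]]]}}

```text
t: 12.55
eef_pos: [0.6096, -0.0884, 0.1539]
tool_rot: [0.0, 0.981, 0.192, 0.001]
contact_force: [3.8, -1.3, -3.9]
gripper_width: 0.148
grasp_force: 39.6
```

```bash
python3 sl.py
```

```text
12.55 [ 0.6096 -0.0884  0.1539] r 0.0606 a -1.1462 lever 1.18 resist 2.93 rad 2.8
Mz [-0.22  -0.652  0.045]
TOTAL 3.69
```

>>> {"api": "servo_tool", "payload": {"motion": [[[0,-0.07,-0.028,0,-0.417]]]}}

```text
t: 12.65
eef_pos: [0.6068, -0.0896, 0.154]
tool_rot: [0.0, 0.986, 0.167, 0.001]
contact_force: [3.3, -1.2, -3.4]
gripper_width: 0.148
grasp_force: 39.6
```

```bash
python3 sl.py
```

```text
12.65 [ 0.6068 -0.0896  0.154 ] r 0.0606 a -1.1958 lever 1.229 resist 2.66 rad 2.29
Mz [-0.203 -0.654  0.026]
TOTAL 3.1
```

>>> {"api": "servo_tool", "payload": {"motion": [[[0,-0.071,-0.024,0,-0.417]]]}}

```text
t: 12.75
eef_pos: [0.6039, -0.0906, 0.154]
tool_rot: [0.0, 0.99, 0.143, 0.001]
contact_force: [3.8, -1.3, -3.4]
gripper_width: 0.151
grasp_force: 39.6
```

```bash
python3 sl.py
```

```text
12.75 [ 0.6039 -0.0906  0.154 ] r 0.0605 a -1.2459 lever 1.28 resist 3.25 rad 2.42
Mz [-0.228 -0.671  0.019]
TOTAL 3.56
```

>>> {"api": "servo_tool", "payload": {"motion": [[[0,-0.073,-0.021,0,-0.417]]]}}

```text
t: 12.85
eef_pos: [0.601, -0.0914, 0.154]
tool_rot: [0.0, 0.993, 0.118, 0.001]
contact_force: [3.7, -0.9, -4.0]
gripper_width: 0.151
grasp_force: 39.6
```

```bash
python3 sl.py
```

```text
12.85 [ 0.601  -0.0914  0.154 ] r 0.0605 a -1.2964 lever 1.33 resist 3.36 rad 1.89
Mz [-0.263 -0.678  0.052]
TOTAL 4.23
```

>>> {"api": "servo_tool", "payload": {"motion": [[[0,-0.073,-0.017,0,-0.417]]]}}

```text
t: 12.95
eef_pos: [0.5981, -0.0922, 0.154]
tool_rot: [0.0, 0.996, 0.093, 0.001]
contact_force: [4.4, -1.7, -4.7]
gripper_width: 0.149
grasp_force: 39.6
```

```bash
python3 sl.py
```

```text
12.95 [ 0.5981 -0.0922  0.154 ] r 0.0605 a -1.3453 lever 1.379 resist 3.95 rad 2.66
Mz [-0.218 -0.787  0.102]
TOTAL 5.64
```

The pull starts to climb. I take smaller steps.

>>> {"api": "servo_tool", "payload": {"motion": [[[0,-0.045,-0.009,0,-0.25]]]}}

```text
t: 13.05
eef_pos: [0.5963, -0.0926, 0.154]
tool_rot: [0.0, 0.997, 0.078, 0.001]
contact_force: [5.6, -2.4, -4.5]
gripper_width: 0.149
grasp_force: 39.6
```

```bash
python3 sl.py
```

```text
13.05 [ 0.5963 -0.0926  0.154 ] r 0.0605 a -1.3754 lever 1.409 resist 5.03 rad 3.46
Mz [-0.336 -1.056  0.033]
TOTAL 5.59
```

>>> {"api": "servo_tool", "payload": {"motion": [[[0,-0.045,-0.008,0,-0.25]]]}}

```text
t: 13.15
eef_pos: [0.5947, -0.0929, 0.154]
tool_rot: [0.001, 0.998, 0.063, 0.002]
contact_force: [5.2, -2.3, -4.8]
gripper_width: 0.148
grasp_force: 39.6
```

```bash
python3 sl.py
```

```text
13.15 [ 0.5947 -0.0929  0.154 ] r 0.0605 a -1.4028 lever 1.437 resist 4.7 rad 3.13
Mz [-0.323 -1.108  0.161]
TOTAL 7.38
```

>>> {"api": "servo_tool", "payload": {"motion": [[[0,-0.045,-0.006,0,-0.25]]]}}

```text
t: 13.25
eef_pos: [0.5931, -0.0931, 0.154]
tool_rot: [0.001, 0.999, 0.048, 0.002]
contact_force: [6.2, -2.7, -5.3]
gripper_width: 0.15
grasp_force: 39.5
```

```bash
python3 sl.py
```

```text
13.25 [ 0.5931 -0.0931  0.154 ] r 0.0605 a -1.4294 lever 1.463 resist 5.77 rad 3.53
Mz [-0.401 -1.301  0.152]
TOTAL 8.31
```

>>> {"api": "servo_tool", "payload": {"motion": [[[0,-0.04,-0.005,0,0]]]}}

```text
t: 13.35
eef_pos: [0.5922, -0.0932, 0.154]
tool_rot: [0.001, 0.999, 0.048, 0.002]
contact_force: [9.1, -2.5, -8.6]
gripper_width: 0.149
grasp_force: 39.2
```

```bash
python3 sl.py
```

```text
13.35 [ 0.5922 -0.0932  0.154 ] r 0.0605 a -1.4452 lever 1.479 resist 8.68 rad 3.62
Mz [-0.324 -2.034 -0.075]
TOTAL 7.43
```

>>> {"api": "servo_tool", "payload": {"motion": [[[0,-0.04,-0.004,0,0]]]}}

```text
t: 13.45
eef_pos: [0.5914, -0.0932, 0.154]
tool_rot: [0.001, 0.999, 0.049, 0.003]
contact_force: [13.2, -3.7, -10.5]
gripper_width: 0.149
grasp_force: 39.0
```

```bash
python3 sl.py
```

```text
13.45 [ 0.5914 -0.0932  0.154 ] r 0.0604 a -1.4586 lever 1.492 resist 12.72 rad 5.11
Mz [-0.421 -2.602 -0.204]
TOTAL 9.32
```

>>> {"api": "servo_tool", "payload": {"motion": [[[0,-0.03,-0.002,0,-0.3]]]}}

```text
t: 13.55
eef_pos: [0.5901, -0.0934, 0.154]
tool_rot: [0.001, 1.0, 0.031, 0.003]
contact_force: [10.6, -2.9, -9.5]
gripper_width: 0.149
grasp_force: 39.3
```

```bash
python3 sl.py
```

```text
13.55 [ 0.5901 -0.0934  0.154 ] r 0.0605 a -1.4798 lever 1.513 resist 10.27 rad 3.86
Mz [-0.49  -2.061  0.048]
TOTAL 11.08
```

>>> {"api": "servo_tool", "payload": {"motion": [[[0,-0.03,-0.002,0,-0.15]]]}}

```text
t: 13.65
eef_pos: [0.589, -0.0936, 0.154]
tool_rot: [0.001, 1.0, 0.021, 0.003]
contact_force: [11.5, -3.1, -10.6]
gripper_width: 0.149
grasp_force: 39.4
```

```bash
python3 sl.py
```

```text
13.65 [ 0.589  -0.0936  0.154 ] r 0.0605 a -1.4976 lever 1.531 resist 11.22 rad 3.96
Mz [-0.564 -2.351  0.04 ]
TOTAL 11.89
```

>>> {"api": "servo_tool", "payload": {"motion": [[[0,-0.03,-0.002,0,-0.15]]]}}

```text
t: 13.75
eef_pos: [0.588, -0.0936, 0.154]
tool_rot: [0.001, 1.0, 0.012, 0.003]
contact_force: [11.9, -3.0, -9.5]
gripper_width: 0.153
grasp_force: 39.2
```

```bash
python3 sl.py
```

```text
13.75 [ 0.588  -0.0936  0.154 ] r 0.0605 a -1.5153 lever 1.549 resist 11.68 rad 3.69
Mz [-0.473 -2.38   0.03 ]
TOTAL 12.18
```

>>> {"api": "servo_tool", "payload": {"motion": [[[0,-0.01,-0.001,0,-0.04]]]}}

```text
t: 13.85
eef_pos: [0.5875, -0.0936, 0.154]
tool_rot: [0.001, 1.0, 0.01, 0.003]
contact_force: [10.9, -3.2, -9.8]
gripper_width: 0.15
grasp_force: 39.3
```

```bash
python3 sl.py
```

```text
13.85 [ 0.5875 -0.0936  0.154 ] r 0.0605 a -1.5228 lever 1.556 resist 10.77 rad 3.7
Mz [-0.533 -2.305  0.021]
TOTAL 11.13
```

>>> {"api": "servo_tool", "payload": {"motion": [[[0,-0.03,-0.001,0,-0.15]]]}}

```text
t: 13.95
eef_pos: [0.5866, -0.0937, 0.154]
tool_rot: [0.001, 1.0, 0.001, 0.004]
contact_force: [13.2, -2.9, -12.4]
gripper_width: 0.152
grasp_force: 39.1
```

```bash
python3 sl.py
```

```text
13.95 [ 0.5866 -0.0937  0.154 ] r 0.0605 a -1.5378 lever 1.572 resist 13.05 rad 3.33
Mz [-0.535 -2.563  0.082]
TOTAL 14.42
```

>>> {"api": "servo_tool", "payload": {"motion": [[[0,-0.025,-0.001,0,-0.12]]]}}

```text
t: 14.05
eef_pos: [0.5858, -0.0937, 0.154]
tool_rot: [0.001, 1.0, -0.006, 0.004]
contact_force: [13.4, -3.7, -11.7]
gripper_width: 0.151
grasp_force: 39.1
```

```bash
python3 sl.py
```

```text
14.05 [ 0.5858 -0.0937  0.154 ] r 0.0605 a -1.5518 lever 1.585 resist 13.29 rad 3.95
Mz [-0.559 -2.689  0.086]
TOTAL 14.73
```

That is firm (about 13–14 N). I relax most of the load, open and rise.

>>> {"api": "servo_tool", "payload": {"motion": [[[0,0.03,0,0,0],[0,0.025,0,0,0],[0.15,0,0,0,0],[0.3,0,0,0,0],[0.35,0,0,0,0],[0.35,0,0,0,0],[0.35,0,0,0.5,0],[0.35,0,0,0.5,0],[0.35,0,0,0.5,0],[0.35,0,0,0.5,0],[0.35,0,-0.5,0.5,0],[0.35,0,-1,0,0],[0.35,0,-1,0,0],[0.35,0,-1,0,0],[0.35,0,-1,0,0],[0.35,0,0,0,0]]]}}

```text
t: 15.65
eef_pos: [0.5813, -0.2808, 0.2542]
tool_rot: [0.002, 1.0, -0.012, -0.0]
contact_force: [0.6, -0.5, 0.1]
gripper_width: 0.347
grasp_force: 0.0
```

```bash
python3 - <<'E'
from h import *
s=snap('scene');t=snap('top')
f=lambda i,y,x:cv2.resize(cv2.cvtColor(i[0],cv2.COLOR_RGB2BGR)[y:y+120,x:x+110],(400,436),interpolation=cv2.INTER_CUBIC)
cv2.imwrite('pics/c3.png',np.hstack([f(s,175,240),f(t,150,225)]))
for n,(im,d,c) in (('s',s),('t',t)):
    h=cv2.cvtColor(im,cv2.COLOR_RGB2HSV).astype(int);P=pts(d,c)
    m=((h[...,0]<6)|(h[...,0]>174))&(h[...,1]>150)&(P[...,2]>.156)&(P[...,2]<.175)&(P[...,0]>.54)&(P[...,1]>-.13)
    b=(h[...,0]>105)&(h[...,0]<130)&(h[...,1]>120)&(P[...,2]>.15)&(P[...,2]<.175)&(P[...,0]>.48)
    print(n,P[m].mean(0) if m.any() else 0,P[b].mean(0) if b.any() else 0)
E
```

```text
s [ 0.58755687 -0.09178633  0.16038021] [ 0.52205178 -0.02667992  0.1610431 ]
t [ 0.58401241 -0.0922611   0.16243362] [ 0.51970907 -0.03035635  0.16252875]
```

View pics/c3.png

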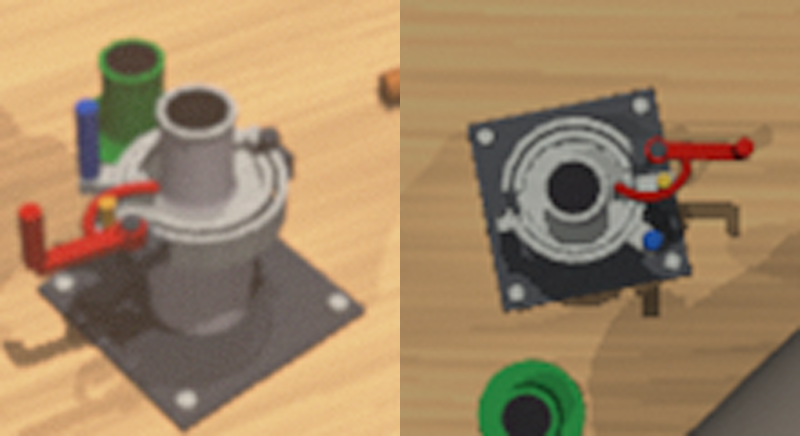

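The picture shows the hook wrapped around the brass pin (right half, 663,180). The lever stayed at (743,148), the blue post is shut at (653,240) and the nozzle stands upright. I hand in.

```bash
python3 -c "
from station import bot
print(bot.hand_in())"
```

```text
the job is handed in; nothing more can be done
None
```

The job is handed in: the ring was closed snug (about 10 N at the blue post), the red lever's hook is round the brass pin and drawn firm (about 13–14.5 N), the nozzle stood upright in the final picture, and the robot is clear at about 16 s of the 56 s allowed.

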